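# Portion one tea coin into the stoneware bowl

## Task

Portion one tea coin for a guest: stand the grey stoneware bowl on the dispenser's cork rest under the lip, let go of it, and push the red plunger fully home once, letting it spring back out, so that one coin drops into the bowl. Then carry the bowl upright with its coin to the top bamboo tray and stand it on the empty part of the tray floor beside the scoop. Leave the scoop and the other tea things where they are.

Things in the scene. Friction and masses are not known exactly. Their poses are not given: they have to be found in the camera images.
- bowl: Squat grey stoneware bowl, loose, round, outside diameter 68 mm from 10 mm up to the rim (foot 52 mm), 44 mm high, wall 4.5 mm, inner floor 6 mm up, 0.15 to 0.24 kg. Origin: centre of its underside; z up. Can be gripped across its 68 mm diameter from above.
- white_cup: White porcelain cup, loose, about 66 mm across the mouth, 68 mm high; not part of the job, leave it alone. It and the bowl may stand in either of two places: in front of the dispenser or to the right. Origin: centre of its underside.
- dispenser: Tea coin dispenser, fixed. Origin on the table under its magazine; x = the way coins come out, z up. In mm: dark base plate x -86 to 110, 96 wide, 8 thick. Magazine: clear square tube 37 wide, z 76 to 152, cap to z 164, five coins stacked. Housing behind and below: x -50 to 16, 49 wide, up to z 92, with a bridge to z 100 at x -44.
- bowl_rest (a point): Centre of the round cork rest, 80 mm across, on the base plate at dispenser x 64, z 8 (a bowl's underside stands at 8 mm above the table). Same axes as the dispenser. A coin that tips off the lip falls about onto this centre.
- lip_edge (a point): Middle of the free edge of the outlet lip, top side, at dispenser x 52, z 76. The lip is a flat plate 37 mm wide, underside 72 mm above the table, with side guides up to z 87, and sticks out 36 mm from the magazine. A bowl on the rest reaches 22 mm in under it with 20 mm of air above its rim: it goes in and out sideways along x, not straight down or up.
- push_face (a point): Centre of the outer face of the plunger's red palm disc, 44 mm across, upright, facing dispenser -x, 82 mm above the table; at rest at dispenser x -132, and moves with the plunger. Behind it (x -124 to -80) is the 10 mm push rod in its spring, then the slide; fully home the disc stops 12 mm short of the housing.
- plunger (a joint): Travel of the sprung plunger, m: 0 at rest (out), 0.060 fully home on its stop; pushed along dispenser +x. Needs 2 N at first, 8 N at the end (1 N more at 60 mm/s); springs back by itself. Its slide takes the bottom coin out along the lip; the coin tips off only near 53 to 55 mm of travel. Once it is out again the next coin drops down, and another push would deliver it.
- coin_1: The bottom pressed tea coin in the magazine, dark brown disc 28 mm across and 12 mm thick, 11 g, loose. Origin: centre of one flat face (its underside at the start).
- coin_2: The next coin above it, alike; it must stay in the magazine.
- tray_set: Stack of three bamboo trays, fixed, 180 mm (its x) by 260 mm (its y) outside, 132 mm high in all; origin on the table under its centre. Only the top tray is open: floor at 96 mm, 6 mm walls with the rim at 132 mm.
- top_tray_floor (a point): Centre of the top tray's floor, 96 mm above the table; inside 168 mm along its x, 248 mm along its y; axes as the tray set. The scoop lies across the +y end; the rest is empty (the bowl clears the scoop with its centre anywhere below y +25 mm). The middle of the empty part is at about y -45 mm.
- scoop: Bamboo tea scoop, loose, about 122 mm long (along its x, which lies roughly along the tray's x), 26 mm wide, 12 mm high, in the top tray about 85 mm from its middle towards +y; leave it there. Origin: middle of its underside.
- whisk_stand: Celadon whisk stand with a bamboo whisk on it, loose, 72 mm across, 168 mm high, at the back left; leave alone. Origin: centre of underside.
- clamp_jar: Frosted glass jar with a clamp-top lid, loose, 94 mm across, 143 mm high, at the right; leave alone. Origin: centre of underside.
- tea_caddy: Dark red tea caddy, loose, 70 mm across, 94 mm high, at the back right; leave alone. Origin: centre of underside.
Not all that is in view belongs to the job. What is meant by the bowl is not orange or turquoise, and is the smaller of those in its own colour.

How it is judged:
On the way, in this order (a step that is already met when the one before it is completed fails the run):
1. the grey bowl stands upright on the dispenser's cork rest under the lip (centre within 20 mm of the rest's centre) and has been let go (horizontal distance between bowl and bowl_rest below 0.02 m and z of bowl in the frame of bowl_rest between -0.003 and 0.005 m and angle between bowl's own z axis and vertical below 0.1 rad and contact force between the fingers and bowl below 0.05 N and linear speed of bowl below 0.01 m/s), for 0.2 s.
2. the plunger is pushed fully home (57 mm or more of its 60 mm) (value of joint plunger above 0.057 m), for 0.05 s.
3. the plunger has sprung back out and the bottom coin lies in the bowl, still on the rest (value of joint plunger below 0.003 m and horizontal distance between coin_1 and bowl below 0.028 m and z of coin_1 in the frame of bowl between 0 and 0.034 m and horizontal distance between bowl and bowl_rest below 0.03 m), for 0.2 s.
At the end, for the whole second after the job is handed in: The bowl stands upright (0.1 rad) and still on the top tray's floor (centre within 56 mm of its middle along x, -98 to +60 mm along y), the bottom coin lying in it; the plunger is back out (under 3 mm) and the second coin still in the magazine (x of bowl in the frame of top_tray_floor between -0.056 and 0.056 m and y of bowl in the frame of top_tray_floor between -0.098 and 0.06 m and z of bowl in the frame of top_tray_floor between -0.003 and 0.004 m and angle between bowl's own z axis and vertical below 0.1 rad and linear speed of bowl below 0.01 m/s and horizontal distance between coin_1 and bowl below 0.028 m and z of coin_1 in the frame of bowl between 0 and 0.034 m and value of joint plunger below 0.003 m and x of coin_2 in the frame of dispenser between -0.01 and 0.01 m); the robot touches nothing.
It fails at once if the scoop, white cup, whisk stand, jar or caddy is shifted more than 25 mm or knocked over (distance of any of white_cup, whisk_stand, clamp_jar, tea_caddy, scoop from where it was at the start of the episode above 0.025 m or angle between any of white_cup, whisk_stand, clamp_jar, tea_caddy, scoop's own z axis and vertical above 0.35 rad).
It fails at once if a second coin is pushed out of the magazine (x of coin_2 in the frame of dispenser above 0.02 m).
It fails at once if the bowl is tipped more than about 30 degrees (angle between bowl's own z axis and vertical above 0.55 rad).
It also fails if it takes over 72 s, if anything falls off the work surface, if the arm or the gripper's body presses on something with over 40 N, if the wrist force passes 120 N, or if a joint passes its speed limit or range.

## Robot

A 6-joint arm with a two-finger parallel gripper is mounted at the origin on the work surface. World frame = base frame: x ahead of the robot, y to its left, z up, the work surface at z = 0. Lengths are in m, angles in rad, forces in N, time in s.
With the tool pointing down it reaches from about 0.4 to 0.825 m from the base axis. Payload 7 kg.
Tool frame: the origin (TCP) lies at the very end of the fingers, on their centre line; the grasp point (between the pads) lies 19 mm behind it (arm.grasp_offset is the distance from the TCP to the grasp point, in m); z points along the fingers, y is the line along which they close (so a half turn about z gives the same grasp; the last joint's range is limited). The gripper opens to 88 mm and grips with 3 to 60 N. Pads are 19 mm wide; open, the fingers measure 130 mm over their backs; the gripper's body (78 mm by 193 mm) begins 47 mm behind the grasp point.
Start: joints at [-1.052, 0.359, 0.012, 0, -1.224, -0.288], TCP at [0.154, -0.657, 0.227] pointing down, gripper open.
Joint ranges: [-3.07, 3.07], [-1.43, 2.12], [-1.02, 1.25], [-3.03, 1.67], [-3.05, -0], [-3.03, 3.03]. Speed limits (rad/s): [2.39, 2.39, 3.01, 3.14, 3.14, 3.14].

## Interface

Orientations are given as a unit quaternion [x, y, z, w].
In Python, from bench import arm, optics, order gives the robot as it stands. The module is installed in compiled form; this text tells all that it offers.
- The arm moves only by the shell command python3 -m creep 'ROWS' [OPENING] [FORCE]. ROWS is text: rows parted by semicolons, each of 4 numbers parted by spaces: the shift along the tool's x, y, z in m, then the turn about the tool's z in degrees. A call has exactly 10 rows; each row shifts and turns the commanded pose from where the row before left it, along the tool's axes as they then stand; what a row does not reach is not made up. A row lasts 1/10 s, in which the tool goes at most 50 mm and 8.59 degrees, less where a joint would pass 70% of its speed; a pose out of reach is approached as far as the arm can. A call is refused whole if a number of a shift passes 0.05 or a number of a turn 8.59, either way. A call with a gripper value outside its range is refused whole. OPENING is the closure, from 0 (fully open) to 1 (shut), set as the call begins (- or left out, the last holds). The fingers move at their own pace and stop on an object; FORCE is the grip in N (left out, the last holds). Time passes only in rows, so rows that do not move let the fingers close, or fill a call up. It gives the time, the measured TCP pose, the force, the opening and the grip force at its end, in the units of the state.
- arm.read_state(): the state, without advancing time (a new reading comes with each control period).
- optics.capture(name): name is "scene" or "top" or "wrist"; returns (picture, depth): 420x560x3 uint8, red, green, blue; 420x560 float32, m along the optical axis (not along the pixel's ray), 0 where there is no reading.
- optics.camera_info(name): a dict with "K" (3x3 intrinsics, pixels), "eye" and "attitude" of the camera in the world. Camera axes: x right, y down, z forward; pixel columns grow to the right and rows downward; lengths in m; the calibration is good to about 2 mm. The wrist camera is an equidistant fisheye: a pixel r from the principal point sees the ray r / f radians off the axis. A picture is of the moment at which its call begins: read the wrist's pose just before it. camera_info takes no time and is no camera call; for the wrist camera it gives the pose at the moment of the call.
- order.job_done(): hands the job in; it is judged then, once.
The state is a dict: "t": time; "joint_positions": joint angles; "qvel": joint speeds; "joint_torque": joint torques, N m; "ee_pos": TCP position; "ee_rot": TCP orientation; "ft_force": force on the tool from outside, world axes, zero at the start; "moment": the same for the moment, N m; "finger_gap": opening from 0.0 (shut) to 1.0 (fully open); "gripper_force": force on a finger pad.
Only numpy, scipy, OpenCV 4.12 (cv2) and the standard library are available. Lean on these libraries where they do the work, as an engineer would, in place of code of your own. Each camera call takes 0.05 s, during which the arm holds its last target. There are 200 camera calls.

## Working session

There is one attempt and no reset: what is moved stays moved. The work goes in short steps, Python scripts to look and compute and a shell command to move; the robot and the scene stay as the last step left them, time stands still between calls to the robot, and variables do not carry over. Pictures are saved under pics/ and viewed, at most 10 in all, crops included, and the job is handed in when it is done.

```bash
mkdir -p pics; cat > h.py <<'E'
import numpy as np, cv2
from scipy.spatial.transform import Rotation as R
from bench import arm, optics, order
def grab(n, save=None):
    info=optics.camera_info(n); p,d=optics.capture(n)
    if save: cv2.imwrite(f'pics/{save}.png',p[...,::-1])
    return p,d,info
def att(info):
    a=np.array(info['attitude'],float)
    return R.from_quat(a).as_matrix() if a.size==4 else a.reshape(3,3)
def cloud(d,info):
    K=np.array(info['K']); v,u=np.mgrid[:d.shape[0],:d.shape[1]]
    P=np.stack([(u-K[0,2])/K[0,0]*d,(v-K[1,2])/K[1,1]*d,d],-1)
    return P@att(info).T+np.array(info['eye'])
E
python3 - <<'E'
from h import *
s=arm.read_state(); print(s)
for n in('scene','top'):
    p,d,i=grab(n,n+'0'); np.savez(n+'0.npz',p=p,d=d,W=cloud(d,i)); print(n,i)
E
```

```text
{'t': 0.0, 'joint_positions': array([-1.05189567e+00,  3.59395385e-01,  1.10476026e-02, -3.81334160e-04,
       -1.22412024e+00, -2.88063945e-01]), 'qvel': array([-0.00076102,  0.00114687, -0.00032057,  0.00065008, -0.00145007,
       -0.00199019]), 'joint_torque': array([ 7.72927215e-04, -5.82726574e+01,  2.93059230e+01,  6.99738085e+00,
        6.92600326e-03, -1.44515402e-04]), 'ee_pos': array([ 0.15427366, -0.65661078,  0.22560669]), 'ee_rot': array([-1.15097727e-01,  9.93353805e-01,  8.39114193e-04, -1.63299336e-04]), 'ft_force': array([-0.72893765, -0.4411544 , -0.2708949 ]), 'moment': array([ 0.02698239, -0.01832155, -0.00797989]), 'gripper_force': 0.0, 'finger_gap': 0.9994964113298578}
scene {'K': array([[388.89494379,   0.        , 283.99291545],
       [  0.        , 388.89494379, 208.10646036],
       [  0.        ,   0.        ,   1.        ]]), 'eye': array([0.97930237, 0.56113808, 0.81025143]), 'attitude': array([ 0.31283924,  0.86588332, -0.36773495, -0.130953  ])}
top {'K': array([[383.11014917,   0.        , 282.88333586],
       [  0.        , 383.11014917, 212.44518653],
       [  0.        ,   0.        ,   1.        ]]), 'eye': array([ 0.47147955, -0.02203515,  1.24983075]), 'attitude': array([-0.69769785,  0.71582897, -0.0116874 ,  0.02588428])}
```

View pics/scene0.png

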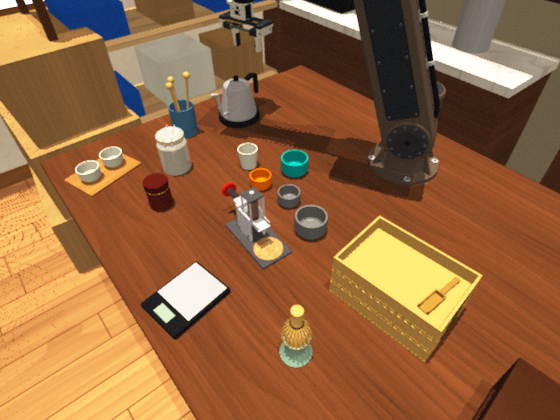

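View pics/top0.png

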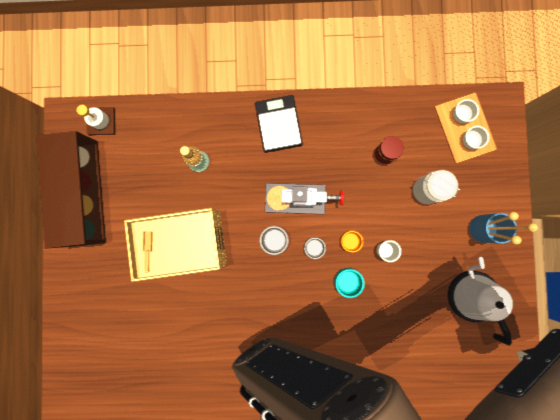

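The top view shows four bowls: large grey (274,240), small grey (315,248), orange (351,241) and turquoise (349,283). The one that fits is (315,248), the smaller of the two grey ones. The dispenser is at (300,198) with its outlet to the left (about world +y), the tray set is at (175,245) with the scoop at its left end, and the white cup is at (389,251). Next I measure and confirm with a crop.

```bash
python3 - <<'E'
from h import *
z=np.load('top0.npz'); p,d,W=z['p'],z['d'],z['W']
cv2.imwrite('pics/crop1.png',cv2.resize(p[165:305,230:420][...,::-1],None,fx=4,fy=4,interpolation=cv2.INTER_CUBIC))
def circ(u,v,r,zlo,zhi):
    w=W[v-r:v+r,u-r:u+r].reshape(-1,3); m=(w[:,2]>zlo)&(w[:,2]<zhi); q=w[m]
    c,rad=cv2.minEnclosingCircle(q[:,:2].astype(np.float32)); return np.round(c,4),round(rad*2,4),m.sum(),np.round(np.percentile(q[:,2],95),3)
print('table z',np.median(W[300:330,100:200,2]))
print('small',circ(315,248,15,.02,.06)); print('large',circ(274,240,19,.02,.09)); print('orange',circ(351,241,14,.02,.09)); print('cup',circ(389,251,16,.02,.09)); print('turq',circ(349,283,18,.02,.09))
# base plate, tray via minAreaRect
def rect(u0,u1,v0,v1,zlo,zhi,name):
    w=W[v0:v1,u0:u1].reshape(-1,3); q=w[(w[:,2]>zlo)&(w[:,2]<zhi)]
    r=cv2.minAreaRect(q[:,:2].astype(np.float32)); print(name,np.round(r[0],4),np.round(r[1],4),r[2],len(q),np.round(cv2.boxPoints(r),3).tolist())
rect(115,235,200,290,.122,.142,'tray rim'); rect(115,235,200,290,.09,.1,'tray floor')
rect(255,350,175,222,.075,.2,'disp hi'); rect(262,330,180,216,.004,.02,'base plate')
# colour: red disc, cork
hsv=cv2.cvtColor(p,cv2.COLOR_RGB2HSV)
for nm,(u0,u1,v0,v1),lo,hi in [('cork',(262,296,182,214),(12,120,120),(30,255,255)),('red',(330,350,185,212),(0,180,120),(8,255,255))]:
    m=cv2.inRange(hsv[v0:v1,u0:u1],lo,hi)>0; q=W[v0:v1,u0:u1][m]; print(nm,m.sum(),np.median(q,0),q.min(0),q.max(0))
z=np.load('scene0.npz'); p,d,W2=z['p'],z['d'],z['W']
hsv=cv2.cvtColor(p,cv2.COLOR_RGB2HSV)
m=cv2.inRange(hsv[180:200,215:242],(0,180,100),(8,255,255))>0; q=W2[180:200,215:242][m]; print('red scene',m.sum(),np.median(q,0),q.min(0),q.max(0))
E
```

```text
table z 8.973518279309367e-05
small (array([ 0.4223, -0.0944]), 0.0679, np.int64(112), np.float64(0.048))
large (array([0.4501, 0.0333]), 0.0902, np.int64(195), np.float64(0.062))
orange (array([ 0.4402, -0.2106]), 0.0683, np.int64(137), np.float64(0.048))
cup (array([ 0.4087, -0.3211]), 0.0653, np.int64(233), np.float64(0.071))
turq (array([ 0.3124, -0.1976]), 0.0888, np.int64(271), np.float64(0.06))
tray rim [0.4465 0.3302] [0.1803 0.2625] 6.609070301055908 747 [[0.34200000762939453, 0.44999998807907104], [0.3720000088214874, 0.1889999955892563], [0.5509999990463257, 0.20999999344348907], [0.5210000276565552, 0.47099998593330383]]
tray floor [0.4463 0.3287] [0.1762 0.2578] 6.751800060272217 4109 [[0.3440000116825104, 0.44600000977516174], [0.37400001287460327, 0.1899999976158142], [0.5490000247955322, 0.210999995470047], [0.5189999938011169, 0.46700000762939453]]
disp hi [ 0.5805 -0.0884] [0.1821 0.049 ] 87.28165435791016 725 [[0.5519999861717224, -0.17800000309944153], [0.6010000109672546, -0.1809999942779541], [0.609000027179718, 0.0010000000474974513], [0.5600000023841858, 0.004000000189989805]]
base plate [ 0.5859 -0.04  ] [0.2187 0.1145] 88.41319274902344 1105 [[0.5260000228881836, -0.14800000190734863], [0.6399999856948853, -0.1509999930858612], [0.6460000276565552, 0.06800000369548798], [0.5320000052452087, 0.07100000232458115]]
cork 278 [0.58223406 0.022471   0.00984927] [ 0.47147955 -0.02203515  0.00302414] [0.62437009 0.05254763 1.24983075]
red 65 [ 0.57778551 -0.17787948  0.09345269] [ 0.47147955 -0.19827372 -0.00118467] [ 0.60676405 -0.02203515  1.24983075]
red scene 133 [ 0.5765793  -0.17672044  0.08771618] [ 0.49829737 -0.29463785 -0.00138294] [ 0.59585372 -0.17064145  0.10666232]
```

View pics/crop1.png

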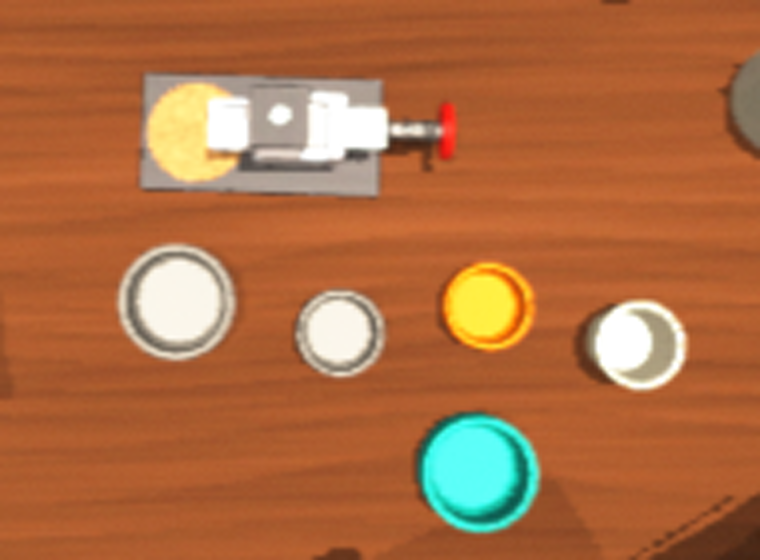

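The crop confirms it. The small grey bowl at crop (340,333) measures 67.9 mm, against 90 mm for the other grey one. The lip and cork point left, and the red disc is at crop (448,130). Next I refine the dispenser's pose.

```bash
python3 - <<'E'
from h import *
from scipy.optimize import least_squares
z=np.load('top0.npz'); p,d,W=z['p'],z['d'],z['W']
sub=(slice(170,225),slice(250,350)); w=W[sub]; ok=d[sub]>0
hsv=cv2.cvtColor(p,cv2.COLOR_RGB2HSV)[sub]
def rep(n,m):
    q=w[m&ok]; r=cv2.minAreaRect(q[:,:2].astype(np.float32)); print(n,len(q),'mean',np.round(q.mean(0),4),'rect',np.round(r[0],4),np.round(r[1],4),round(r[2],1))
    return q
rep('cap',(w[...,2]>.155)&(w[...,2]<.175))
rep('housing',(w[...,2]>.086)&(w[...,2]<.104))
rep('lip/guides',(w[...,2]>.07)&(w[...,2]<.09)&(w[...,1]>-.02))
pl=((w[...,2]>.005)&(w[...,2]<.013)).astype(np.uint8)
n,l,st,_=cv2.connectedComponentsWithStats(pl,connectivity=4); k=1+st[1:,4].argmax(); rep('plate',l==k)
ck=(hsv[...,0]>12)&(hsv[...,0]<32)&(hsv[...,1]>90)&(hsv[...,2]>120)&(w[...,2]>.004)&(w[...,2]<.014)
q=rep('cork',ck); h=cv2.convexHull(q[:,:2].astype(np.float32))[:,0]; h=h[h[:,1]>.02]
f=least_squares(lambda a:np.hypot(h[:,0]-a[0],h[:,1]-a[1])-.039,[.58,.02],loss='soft_l1',f_scale=.001); print('cork fit',f.x)
rd=(hsv[...,0]<8)&(hsv[...,1]>180)&(w[...,2]>.06)&(w[...,2]<.11)&(w[...,1]<-.15); rep('disc',rd)
z=np.load('scene0.npz'); W2=z['W']; p2=z['p']; h2=cv2.cvtColor(p2,cv2.COLOR_RGB2HSV)
m=((h2[...,0]<8)&(h2[...,1]>180)&(W2[...,2]>.055)&(W2[...,2]<.11)&(abs(W2[...,1]+.18)<.03)&(abs(W2[...,0]-.58)<.04)); q=W2[m]; print('disc scene',len(q),q.mean(0),q.min(0),q.max(0))
m=((W2[...,2]>.155)&(W2[...,2]<.175)&(abs(W2[...,1]+.04)<.04)&(abs(W2[...,0]-.58)<.04)); q=W2[m]; print('cap scene',len(q),q.mean(0),q.min(0),q.max(0))
E
```

```text
cap 220 mean [ 0.5821 -0.0483  0.1585] rect [ 0.5829 -0.0483] [0.0402 0.0435] 88.3
housing 314 mean [ 0.5767 -0.1062  0.0925] rect [ 0.5804 -0.0904] [0.1781 0.049 ] 87.3
lip/guides 98 mean [ 0.5852 -0.0088  0.0778] rect [ 0.5848 -0.0085] [0.0217 0.0373] 88.5
plate 841 mean [ 0.5739 -0.0107  0.0087] rect [ 0.5842 -0.0352] [0.1951 0.0983] 88.4
cork 348 mean [0.5844 0.0226 0.0093] rect [0.5858 0.0198] [0.081  0.0696] 9.8
cork fit [0.58657434 0.01613034]
disc 42 mean [ 0.5736 -0.1753  0.0961] rect [ 0.5741 -0.1754] [0.0073 0.0396] 87.8
disc scene 108 [ 0.57738671 -0.17613958  0.0892142 ] [ 0.55280058 -0.1836324   0.06232241] [ 0.59571189 -0.17064145  0.10666232]
cap scene 217 [ 0.58365217 -0.04893361  0.15887408] [ 0.559926   -0.07248215  0.15511356] [ 0.60508441 -0.02788862  0.16553789]
```

Dispenser fit: origin about (0.5835, -0.048), yaw about 87.5°, rest about (0.586, 0.016), push face about (0.578, -0.180). First I raise the tool and turn it so its y axis lies across the dispenser.

```bash
cat >> h.py <<'E'
YAW=np.deg2rad(87.5); E=np.array([np.cos(YAW),np.sin(YAW)]); O=np.array([.5835,-.048])
def disp(x,y=0): return O+x*E+y*np.array([-E[1],E[0]])
def to(xyz,yaw=None):
    s=arm.read_state(); M=R.from_quat(s['ee_rot']).as_matrix()
    dl=M.T@(np.array(xyz)-s['ee_pos']); cy=np.degrees(np.arctan2(M[1,1],M[0,1]))
    print('t',round(s['t'],2),'pos',np.round(s['ee_pos'],4),'tooly yaw',round(cy,2),'shift mm',np.round(dl*1e3,1),'turn',None if yaw is None else round(-((yaw-cy+180)%360-180),2),'F',np.round(s['ft_force'],1),'gap',round(s['finger_gap'],3),'q6',round(s['joint_positions'][5],2))
E
python3 -m creep '0 0 -0.05 0; 0 0 -0.04 0; 0 0 0 -8.5; 0 0 0 -8.5; 0 0 0 -8.5; 0 0 0 -8.5; 0 0 0 -8.5; 0 0 0 -8.5; 0 0 0 -8.5; 0 0 0 -8.5' 0 15
python3 - <<'E'
from h import *
to([.4223,-.0944,.2],177.5)
E
```

```text
t: 1.1
ee_pos: [0.1544, -0.6569, 0.316]
ee_rot: [-0.653, 0.757, 0.0, 0.0]
ft_force: [-0.9, -0.5, 0.3]
finger_gap: 1.001
gripper_force: 0.0
t 1.1 pos [ 0.1544 -0.6569  0.316 ] tooly yaw 171.57 shift mm [-595.6 -182.7  116.4] turn -5.93 F [-0.9 -0.5  0.3] gap 1.001 q6 0.9
```

```bash
python3 -m creep '0 0 0 -5.9; -0.045 -0.019 0 0; -0.045 -0.019 0 0; -0.045 -0.019 0 0; -0.045 -0.019 0 0; -0.045 -0.019 0 0; -0.045 -0.019 0 0; -0.045 -0.019 0 0; -0.045 -0.019 0 0; -0.045 -0.019 0 0' >/dev/null
python3 - <<'E'
from h import *
to([.4223,-.0944,.2],177.5)
E
```

```text
t 2.1 pos [ 0.3456 -0.2593  0.3166] tooly yaw 177.11 shift mm [-168.6  -68.2  116.6] turn -0.39 F [ 1.5 -0.7  0.1] gap 1.001 q6 0.13
```

```bash
python3 -m creep '-0.042 -0.017 0 -0.4; -0.042 -0.017 0 0; -0.042 -0.017 0 0; -0.042 -0.017 0 0; 0 0 0.05 0; 0 0 0.05 0; 0 0 0.016 0; 0 0 0 0; 0 0 0 0; 0 0 0 0' >/dev/null
python3 - <<'E'
from h import *
p,d,i=grab('wrist','w1'); print(i)
to([.4223,-.0944,.1],177.5)
p,d,i=grab('top','t1'); W=cloud(d,i)
E
```

```text
{'K': array([[325.1922621 ,   0.        , 282.3202384 ],
       [  0.        , 325.1922621 , 212.20189113],
       [  0.        ,   0.        ,   1.        ]]), 'eye': array([ 0.41672697, -0.17762969,  0.36075518]), 'attitude': array([0.02169233, 0.98860791, 0.14889408, 0.00379402])}
t 3.15 pos [ 0.422  -0.0964  0.2021] tooly yaw 177.52 shift mm [ -2.    0.  102.1] turn 0.02 F [-0.8  0.  -0.6] gap 1.0 q6 -0.28
```

View pics/w1.png

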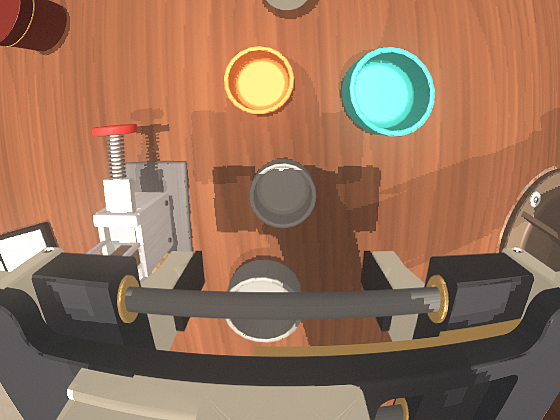

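The wrist view shows the small grey bowl at about (283,193) between the fingers' line, the red disc at (115,130), orange at (259,80) and turquoise at (388,92). I check the bowl and disc positions from this view.

```bash
cat >> h.py <<'E'
def ray(u,v,z,i):
    K=np.array(i['K']); x,y=u-K[0,2],v-K[1,2]; r=np.hypot(x,y); th=r/K[0,0]
    dr=att(i)@np.array([np.sin(th)*x/r,np.sin(th)*y/r,np.cos(th)]); e=np.array(i['eye']); return e+dr*(z-e[2])/dr[2]
E
python3 - <<'E'
from h import *
i={'K':[[325.1922621,0,282.3202384],[0,325.1922621,212.20189113],[0,0,1]],'eye':[0.41672697,-0.17762969,0.36075518],'attitude':[0.02169233,0.98860791,0.14889408,0.00379402]}
p=cv2.imread('pics/w1.png')
# rim: left, right, top, bottom extents of the bowl in the picture
for n,a in dict(L=(250,193),R=(316,193),T=(283,158),B=(283,227)).items(): print(n,ray(*a,.044,i)[:2])
print('disc top mid',ray(114,126,.104,i),'L',ray(93,130,.082,i),'R',ray(136,130,.082,i))
z=np.load('top0.npz');W=z['W'].reshape(-1,3)
for r in(.03,.034,.038):pass
q=W[(abs(W[:,0]-.4223)<.05)&(abs(W[:,1]+.0944)<.05)&(W[:,2]>.03)&(W[:,2]<.06)]; print(q.min(0),q.max(0),q.mean(0))
E
```

```text
L [ 0.45293436 -0.10170937]
R [ 0.38662806 -0.09881029]
T [ 0.41824829 -0.13549686]
B [ 0.42135724 -0.06406883]
disc top mid [ 0.56093678 -0.18196146  0.104     ] L [ 0.59781375 -0.18177318  0.082     ] R [ 0.55020596 -0.17571118  0.082     ]
[ 0.39013876 -0.12804948  0.0304814 ] [ 0.45350776 -0.06181651  0.0500468 ] [ 0.41989195 -0.09442084  0.04265996]
```

```bash
python3 -m creep '0 0 0.045 0; 0 0 0.045 0; 0 0 0.04 0; 0 0 0.03 0; 0 0 0.015 0; 0 0 0.008 0; 0 0 0 0; 0 0 0 0; 0 0 0 0; 0 0 0 0' 0
python3 -m creep '0 0 0 0; 0 0 0 0; 0 0 0 0; 0 0 0 0; 0 0 0 0; 0 0 0 0; 0 0 0 0; 0 0 0 0; 0 0 0 0; 0 0 0 0' 1 20
```

```text
t: 4.2
ee_pos: [0.4217, -0.0963, 0.0185]
ee_rot: [-0.692, 0.722, -0.001, 0.001]
ft_force: [-1.0, 0.2, 0.3]
finger_gap: 0.997
gripper_force: 0.0
t: 5.2
ee_pos: [0.4213, -0.0963, 0.0177]
ee_rot: [-0.692, 0.722, -0.0, 0.0]
ft_force: [0.4, 0.5, 6.1]
finger_gap: 0.771
gripper_force: 20.0
```

```bash
python3 -m creep '0 0 -0.01 0; 0 0 -0.03 0; 0 0 -0.04 0; 0 0 -0.02 0; -0.02 0 0 0; -0.03 0 0 0; -0.03 0 0 0; -0.03 0 0 0; -0.03 0 0 0; -0.02 0 0 0'
python3 - <<'E'
from h import *
print(disp(.115),disp(.068))
to([*disp(.115),.118],177.5)
E
```

```text
t: 6.2
ee_pos: [0.4272, 0.0647, 0.1178]
ee_rot: [-0.692, 0.722, 0.0, -0.0]
ft_force: [0.2, -0.4, -2.8]
finger_gap: 0.769
gripper_force: 20.0
[0.58851623 0.06689055] [0.58646612 0.01993528]
t 6.2 pos [0.4272 0.0647 0.1178] tooly yaw 177.55 shift mm [  -9.1 -161.    -0.3] turn 0.05 F [ 0.2 -0.4 -2.8] gap 0.769 q6 -0.65
```

```bash
python3 -m creep '-0.009 -0.02 0 0; 0 -0.03 0 0; 0 -0.04 0 0; 0 -0.04 0 0; 0 -0.021 0 0; 0 -0.01 0 0; 0 0 0 0; 0 0 0.02 0; 0 0 0.02 0; 0 0 0.01 0' >/dev/null
python3 - <<'E'
from h import *
to([*disp(.115),.0295],177.5)
p,d,i=grab('top','t2'); grab('scene','s2')
cv2.imwrite('pics/t2c.png',cv2.resize(np.hstack([p[165:265,230:370]])[...,::-1],None,fx=5,fy=5,interpolation=cv2.INTER_CUBIC))
E
```

```text
t 7.2 pos [0.5867 0.0651 0.0663] tooly yaw 177.51 shift mm [-1.9 -1.8 36.8] turn 0.01 F [ 0.5  0.3 -1.9] gap 0.773 q6 -0.48
```

View pics/s2.png

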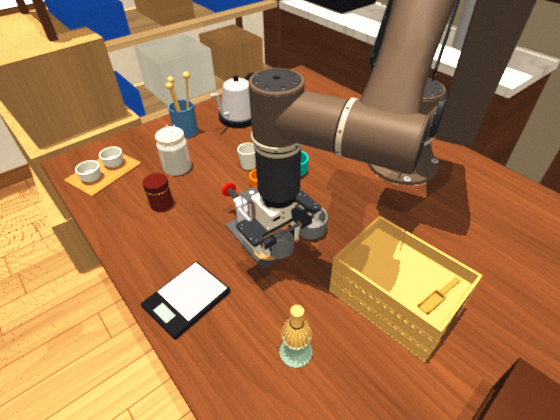

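```bash
python3 -m creep '0 -0.002 0.02 0; 0 0 0.015 0; 0 0 0 0; 0.01 0 0 0; 0.01 0 0 0; 0.01 0 0 0; 0.01 0 0 0; 0.005 0 0 0; 0 0 0 0; 0 0 0 0' >/dev/null
python3 - <<'E'
from h import *
to([*disp(.068),.0262],177.5)
E
```

```text
t 8.3 pos [0.5893 0.0202 0.0326] tooly yaw 177.5 shift mm [0.4 2.8 6.4] turn -0.0 F [ 0.7  0.6 -1.7] gap 0.768 q6 -0.41
```

```bash
python3 -m creep '0 0.0025 0 0; 0 0 0.003 0; 0 0 0.002 0; 0 0 0.001 0; 0 0 0 0; 0 0 0 0; 0 0 0 0; 0 0 0 0; 0 0 0 0; 0 0 0 0'
```

```text
t: 9.3
ee_pos: [0.5867, 0.0205, 0.0266]
ee_rot: [-0.692, 0.722, -0.0, 0.0]
ft_force: [0.2, -1.2, -1.0]
finger_gap: 0.772
gripper_force: 20.0
```

```bash
python3 -m creep '0 0 0.001 0; 0 0 0 0; 0 0 0 0; 0 0 0 0; 0 0 0 0; 0 0 0 0; 0 0 0 0; 0 0 0 0; 0 0 0 0; 0 0 0 0'
python3 -m creep '0 0 0 0; 0 0 0 0; 0 0 0 0; 0 0 0 0; 0 0 0 0; 0 0 0 0; 0 0 0 0; 0 0 0 0; 0 0 0 0; 0 0 0 0' 0
```

```text
t: 10.3
ee_pos: [0.5868, 0.0206, 0.0258]
ee_rot: [-0.692, 0.722, -0.0, 0.0]
ft_force: [-2.0, -0.5, 4.8]
finger_gap: 0.773
gripper_force: 20.0
t: 11.3
ee_pos: [0.5867, 0.0205, 0.0255]
ee_rot: [-0.692, 0.722, 0.0, -0.0]
ft_force: [-0.2, 0.3, 0.7]
finger_gap: 1.0
gripper_force: 0.0
```

```bash
python3 -m creep '-0.01 0 0 0; -0.015 0 0 0; -0.015 0 0 0; 0 0 -0.04 0; 0 0 -0.045 0; 0 0 -0.045 0; 0 0 -0.045 0; 0 0 -0.02 0; 0 0 0 0; 0 0 0 0' 0
python3 - <<'E'
from h import *
p,d,i=grab('wrist','w2'); print(i['eye'],i['attitude'])
to([*disp(-.175),.22],177.5)
W=cloud(*grab('top')[1:]); q=W[165:225,250:350].reshape(-1,3)
q=q[(q[:,2]>.045)&(q[:,2]<.06)&(q[:,1]>-.03)]; print(len(q),q.min(0) if len(q) else '',q.max(0) if len(q) else '')
p,d,i=grab('scene'); cv2.imwrite('pics/s3c.png',cv2.resize(p[170:280,200:340][...,::-1],None,fx=5,fy=5,interpolation=cv2.INTER_CUBIC))
E
```

```text
t: 12.3
ee_pos: [0.5883, 0.0617, 0.2208]
ee_rot: [-0.692, 0.722, 0.0, 0.001]
ft_force: [-0.8, 0.7, -1.0]
finger_gap: 0.999
gripper_force: 0.0
[ 0.58333027 -0.01957462  0.37933308] [0.02141996 0.98857553 0.14917082 0.00276808]
t 12.35 pos [0.5878 0.0614 0.2198] tooly yaw 177.56 shift mm [ 2.844e+02 -1.000e-01 -2.000e-01] turn 0.06 F [ 0.   0.3 -0.9] gap 1.0 q6 -0.48
51 [ 0.5529832  -0.00307891  0.04535734] [0.61968287 0.04399782 0.0582926 ]
```

View pics/s3c.png

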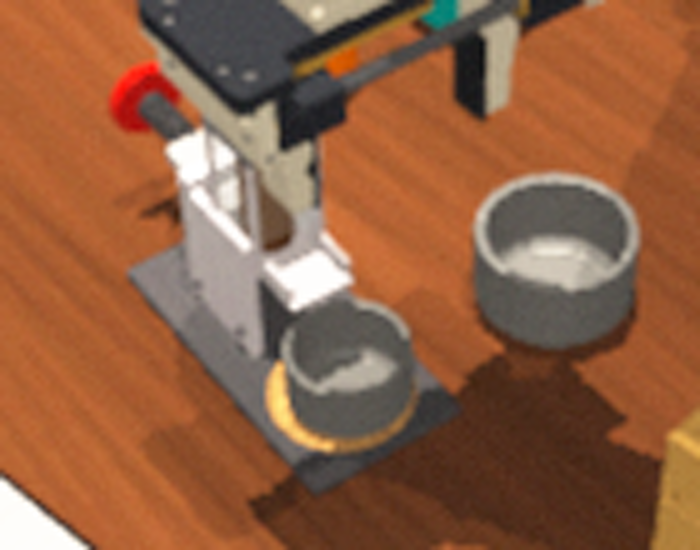

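The crop shows the bowl standing upright on the cork rest (crop 345,370), under the lip and released, with the red disc at (140,97). Now I move over to the plunger side and close the fingers.

```bash
python3 -m creep '0.03 0 0 0; 0.04 0 0 0; 0.04 0 0 0; 0.04 0 0 0; 0.04 0 0 0; 0.04 0 0 0; 0.04 0 0 0; 0.014 0 0 0; 0 0 0 0; 0 0 0 0' 1 20 >/dev/null
python3 - <<'E'
from h import *
to([*disp(-.175),.072],177.5)
E
```

```text
t 13.45 pos [ 0.5758 -0.223   0.2195] tooly yaw 177.48 shift mm [-1.000e-01 -3.000e-01  1.475e+02] turn -0.02 F [0.1 0.1 0.6] gap 0.153 q6 0.01
```

```bash
python3 -m creep '0 0 0.04 0; 0 0 0.04 0; 0 0 0.04 0; 0 0 0.0275 0; 0 0 0 0; -0.01 0 0 0; -0.01 0 0 0; -0.006 0 0 0; 0 0 0 0; 0 0 0 0'
python3 - <<'E'
from h import *
to([*disp(-.132),.072],177.5)
p,d,i=grab('scene'); cv2.imwrite('pics/s4c.png',cv2.resize(p[150:260,180:320][...,::-1],None,fx=5,fy=5,interpolation=cv2.INTER_CUBIC))
E
```

```text
t: 14.45
ee_pos: [0.5778, -0.1969, 0.0741]
ee_rot: [-0.692, 0.722, -0.001, 0.001]
ft_force: [-0.5, -1.0, 0.1]
finger_gap: 0.006
gripper_force: 0.0
t 14.45 pos [ 0.5778 -0.1969  0.0741] tooly yaw 177.57 shift mm [-17.    0.8   2.1] turn 0.07 F [-0.5 -1.   0.1] gap 0.006 q6 -0.03
```

View pics/s4c.png

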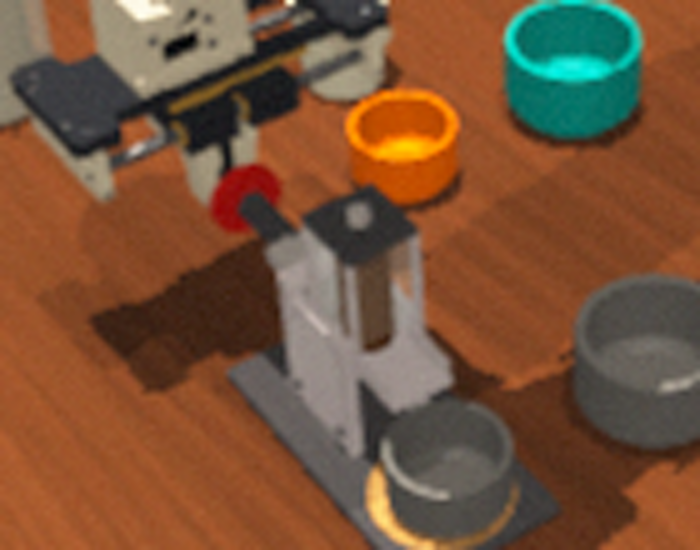

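```bash
python3 -m creep '-0.006 0 0 0; -0.006 0 0 0; -0.006 0 0 0; -0.006 0 0 0; -0.006 0 0 0; -0.006 0 0 0; -0.006 0 0 0; -0.006 0 0 0; -0.004 0 0 0; 0 0 0 0'
```

```text
t: 15.5
ee_pos: [0.5803, -0.1454, 0.0734]
ee_rot: [-0.692, 0.722, -0.001, 0.0]
ft_force: [1.7, -7.1, 0.3]
finger_gap: 0.006
gripper_force: 3.4
```

```bash
python3 -m creep '-0.004 0 0 0; -0.004 0 0 0; -0.004 0 0 0; -0.002 0 0 0; 0 0 0 0; 0 0 0 0; 0 0 0 0; 0 0 0 0; 0 0 0 0; 0 0 0 0'
```

```text
t: 16.5
ee_pos: [0.581, -0.133, 0.0735]
ee_rot: [-0.692, 0.722, -0.001, -0.0]
ft_force: [4.0, -13.8, -1.2]
finger_gap: 0.003
gripper_force: 6.7
```

```bash
python3 -m creep '-0.001 0 0 0; -0.001 0 0 0; 0 0 0 0; 0 0 0 0; 0 0 0 0; 0 0 0 0; 0 0 0 0; 0 0 0 0; 0 0 0 0; 0 0 0 0'
```

```text
t: 17.5
ee_pos: [0.581, -0.1327, 0.0736]
ee_rot: [-0.691, 0.722, -0.002, -0.001]
ft_force: [5.1, -22.6, -2.5]
finger_gap: 0.004
gripper_force: 11.5
```

The force rose with no travel, so the plunger is on its stop. I retract and look.

```bash
python3 -m creep '0.006 0 0 0; 0.008 0 0 0; 0.01 0 0 0; 0.01 0 0 0; 0.015 0 0 0; 0.02 0 0 0; 0.03 0 0 0; 0 0 0 0; 0 0 0 0; 0 0 0 0' 1
python3 - <<'E'
from h import *
p,d,i=grab('scene'); cv2.imwrite('pics/s5c.png',cv2.resize(p[170:280,200:340][...,::-1],None,fx=5,fy=5,interpolation=cv2.INTER_CUBIC))
W2=cloud(d,i); h2=cv2.cvtColor(p,cv2.COLOR_RGB2HSV)
m=((h2[...,0]<8)&(h2[...,1]>180)&(W2[...,2]>.055)&(W2[...,2]<.11)&(abs(W2[...,1]+.16)<.05)&(abs(W2[...,0]-.58)<.04)); q=W2[m]; print('disc scene',len(q),q.mean(0))
to([*disp(-.175),.22],177.5)
E
```

```text
t: 18.5
ee_pos: [0.5755, -0.2278, 0.0727]
ee_rot: [-0.692, 0.722, 0.0, -0.0]
ft_force: [0.3, 0.4, 0.3]
finger_gap: 0.008
gripper_force: 0.0
disc scene 112 [ 0.57830178 -0.17620104  0.08888399]
t 18.55 pos [ 0.5757 -0.2276  0.0729] tooly yaw 177.55 shift mm [-4.800e+00  1.000e-01 -1.471e+02] turn 0.05 F [-0.3 -0.1 -0. ] gap 0.005 q6 0.02
```

View pics/s5c.png

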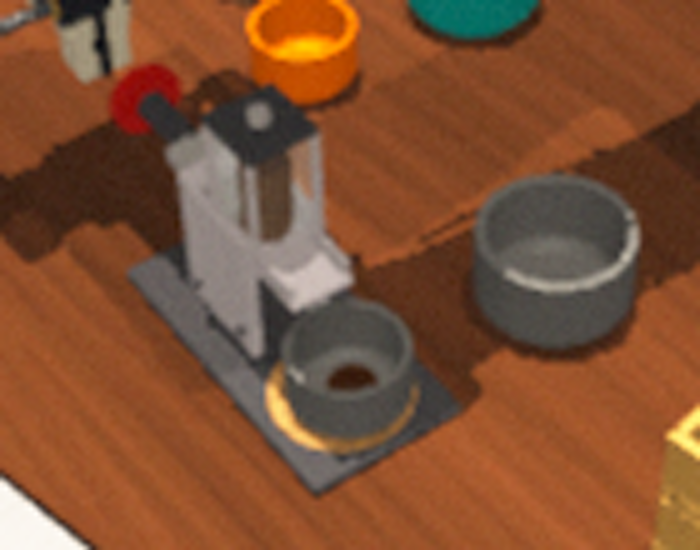

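A dark coin lies in the bowl at crop (350,377), and the disc is back at its rest position (y -0.176, as before). I return to the bowl along the same path.

```bash
python3 -m creep '0 0 -0.045 0; 0 0 -0.045 0; 0 0 -0.045 0; 0 0 -0.012 0; -0.045 0 0 0; -0.048 0 0 0; -0.048 0 0 0; -0.048 0 0 0; -0.048 0 0 0; -0.045 0 0 0' 0 >/dev/null
python3 - <<'E'
from h import *
to([.5885,.064,.0265],177.5)
E
```

```text
t 19.55 pos [0.5875 0.0564 0.22  ] tooly yaw 177.61 shift mm [ -7.5  -0.7 193.5] turn 0.11 F [ 2.  -0.4  1.1] gap 0.852 q6 -0.47
```

```bash
python3 -m creep '-0.003 0 0 0; 0 0 0 0; 0 0 0.045 0; 0 0 0.045 0; 0 0 0.045 0; 0 0 0.035 0; 0 0 0.016 0; 0 0 0.007 0; 0 0 0 0; 0 0 0 0' 0 >/dev/null
python3 - <<'E'
from h import *
to([.5867,.0205,.0265],177.5)
E
```

```text
t 20.55 pos [0.589  0.0563 0.0281] tooly yaw 177.51 shift mm [35.9  0.7  1.6] turn 0.01 F [-0.6  0.3  0.4] gap 1.001 q6 -0.47
```

```bash
python3 -m creep '0.01 0.001 0.001 0; 0.01 0 0 0; 0.01 0 0 0; 0.006 0 0 0; 0 0 0 0; 0 0 0 0; 0 0 0 0; 0 0 0 0; 0 0 0 0; 0 0 0 0' 0
python3 -m creep '0 0 0 0; 0 0 0 0; 0 0 0 0; 0 0 0 0; 0 0 0 0; 0 0 0 0; 0 0 0 0; 0 0 0 0; 0 0 0 0; 0 0 0 0' 1 20
```

```text
t: 21.55
ee_pos: [0.5857, 0.0208, 0.026]
ee_rot: [-0.692, 0.722, 0.0, -0.0]
ft_force: [0.5, 0.9, -0.4]
finger_gap: 1.0
gripper_force: 0.0
t: 22.55
ee_pos: [0.5858, 0.0206, 0.0261]
ee_rot: [-0.692, 0.722, -0.0, 0.0]
ft_force: [1.4, -0.3, -0.7]
finger_gap: 0.772
gripper_force: 20.0
```

```bash
python3 -m creep '0 0 -0.004 0; -0.005 0 0 0; -0.01 0 0 0; -0.01 0 0 0; -0.01 0 0 0; -0.01 0 0 0; -0.01 0 0 0; -0.005 0 0 0; 0 0 -0.01 0; 0 0 -0.02 0'
python3 -m creep '0 0 -0.03 0; 0 0 -0.03 0; 0 0 -0.03 0; 0 0 -0.025 0; 0 0 -0.015 0; 0 0.01 0 0; 0 0.02 0 0; 0 0.03 0 0; 0 0.03 0 0; 0 0.02 0 0'
python3 - <<'E'
from h import *
a=np.deg2rad(6.7); c=np.array([.4464,.3295]); q=c-.045*np.array([-np.sin(a),np.cos(a)]); print(q)
to([*q,.115],177.5)
E
```

```text
t: 23.55
ee_pos: [0.5871, 0.0802, 0.0594]
ee_rot: [-0.692, 0.722, 0.001, -0.002]
ft_force: [-0.2, -0.2, -1.3]
finger_gap: 0.77
gripper_force: 20.0
t: 24.55
ee_pos: [0.4752, 0.0843, 0.189]
ee_rot: [-0.691, 0.722, 0.001, -0.001]
ft_force: [-0.8, 0.1, -1.2]
finger_gap: 0.767
gripper_force: 20.0
[0.45165018 0.28480732]
t 24.55 pos [0.4752 0.0843 0.189 ] tooly yaw 177.49 shift mm [-199.3   32.2   73.9] turn -0.01 F [-0.8  0.1 -1.2] gap 0.767 q6 -0.63
```

```bash
python3 -m creep '-0.01 0.002 0 0; -0.02 0.004 0 0; -0.03 0.004 0 0; -0.03 0.004 0 0; -0.03 0.004 0 0; -0.03 0.004 0 0; -0.025 0.004 0 0; -0.015 0.004 0 0; -0.009 0.002 0 0; 0 0 0 0' >/dev/null
python3 - <<'E'
from h import *
to([.45165,.2848,.1145],177.5)
p,d,i=grab('scene'); cv2.imwrite('pics/s6c.png',cv2.resize(p[130:360,260:490][...,::-1],None,fx=2.5,fy=2.5))
E
```

```text
t 25.55 pos [0.4546 0.2858 0.1896] tooly yaw 177.57 shift mm [ 1.1  2.9 75.1] turn 0.07 F [ 0.1 -0.4 -2.2] gap 0.773 q6 -0.97
```

View pics/s6c.png

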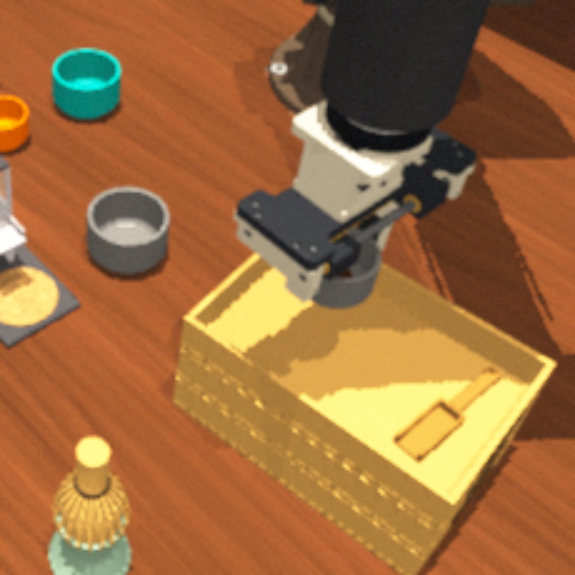

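The bowl hangs over the empty part of the tray (crop 345,285), with the scoop well clear at (445,420). I lower it.

```bash
python3 -m creep '0 0.003 0.01 0; 0 0 0.02 0; 0 0 0.02 0; 0 0 0.012 0; 0 0 0.006 0; 0 0 0.003 0; 0 0 0.0015 0; 0 0 0 0; 0 0 0 0; 0 0 0 0'
```

```text
t: 26.6
ee_pos: [0.4522, 0.2859, 0.1181]
ee_rot: [-0.692, 0.722, 0.0, 0.0]
ft_force: [0.1, 0.1, -1.6]
finger_gap: 0.773
gripper_force: 20.0
```

```bash
python3 -m creep '0 0 0.001 0; 0 0 0.001 0; 0 0 0.001 0; 0 0 0.001 0; 0 0 0 0; 0 0 0 0; 0 0 0 0; 0 0 0 0; 0 0 0 0; 0 0 0 0'
```

```text
t: 27.6
ee_pos: [0.452, 0.2856, 0.114]
ee_rot: [-0.692, 0.722, -0.0, 0.0]
ft_force: [-2.6, -0.8, 5.6]
finger_gap: 0.771
gripper_force: 20.0
```

```bash
python3 -m creep '0 0 0 0; 0 0 0 0; 0 0 0 0; 0 0 0 0; 0 0 0 0; 0 0 0 0; 0 0 0 0; 0 0 0 0; 0 0 0 0; 0 0 0 0' 0
python3 -m creep '0 0 -0.01 0; 0 0 -0.02 0; 0 0 -0.03 0; 0 0 -0.04 0; 0.02 0 -0.04 0; 0.04 0 -0.03 0; 0.04 0 0 0; 0.04 0 0 0; 0.03 0 0 0; 0.02 0 0 0' 0
python3 - <<'E'
from h import *
p,d,i=grab('top'); W=cloud(d,i); a=p[190:300,110:240]; b=p[165:225,250:350]
img=np.vstack([cv2.resize(a,(520,440),interpolation=cv2.INTER_CUBIC),cv2.resize(b[:37],(520,150))]); cv2.imwrite('pics/t7.png',img[...,::-1])
q=W[200:290,115:235].reshape(-1,3); c0=np.array([.4515,.285]); m=(np.hypot(*(q[:,:2]-c0).T)<.05)&(q[:,2]>.125); q=q[m]; print(len(q),q.mean(0),q.min(0),q.max(0))
h2=cv2.cvtColor(p,cv2.COLOR_RGB2HSV); m=(h2[...,0]<8)&(h2[...,1]>180)&(W[...,2]>.06)&(W[...,2]<.11)&(abs(W[...,1]+.16)<.06)&(abs(W[...,0]-.58)<.04); print('disc',W[m].mean(0))
E
```

```text
t: 28.6
ee_pos: [0.452, 0.2856, 0.1136]
ee_rot: [-0.692, 0.722, -0.0, 0.0]
ft_force: [-0.2, -1.3, 0.3]
finger_gap: 1.0
gripper_force: 0.0
t: 29.6
ee_pos: [0.4433, 0.0938, 0.2848]
ee_rot: [-0.691, 0.723, -0.0, 0.001]
ft_force: [1.1, 0.1, -0.1]
finger_gap: 1.0
gripper_force: 0.0
34 [0.46604023 0.3114287  0.1375489 ] [0.44440914 0.29602597 0.1262525 ] [0.48169562 0.31927243 0.14466202]
disc [ 0.57357897 -0.17522532  0.09649456]
```

View pics/t7.png

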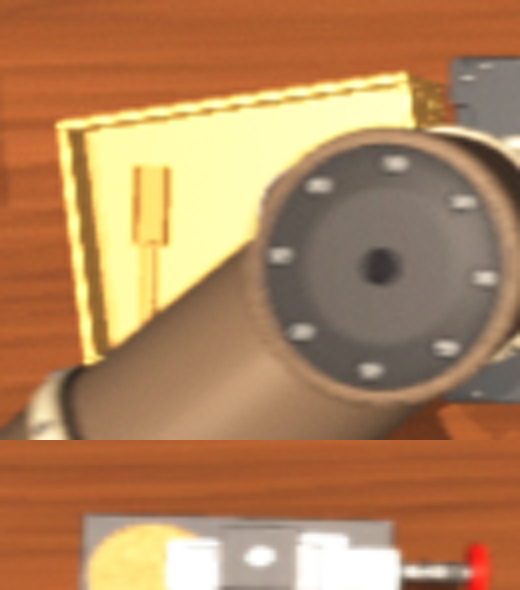

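The arm hides the bowl from the top camera. The cork is empty and the plunger is out. I check the bowl and coin by numbers from the scene camera.

```bash
python3 - <<'E'
from h import *
p,d,i=grab('scene'); W=cloud(d,i); c0=np.array([.452,.2856]); r=np.hypot(W[...,0]-c0[0],W[...,1]-c0[1])
m=(r<.045)&(W[...,2]>.132); q=W[m]; print('rim',len(q),q.min(0),q.max(0))
pl=m&(W[...,2]>.136); A=np.c_[W[pl][:,:2]-c0,np.ones(pl.sum())]; print('rim plane',np.linalg.lstsq(A,W[pl][:,2],rcond=None)[0])
rgb=p.astype(int); ins=(r<.028)&(W[...,2]<.128)&(W[...,2]>.095)
brown=ins&(rgb[...,0]<110)&(rgb[...,0]-rgb[...,2]>20); print('inside',ins.sum(),'brown',brown.sum(),W[brown].mean(0) if brown.any() else '')
print(p[brown][:3] if brown.any() else p[ins][::8])
to([.45,.1,.28])
E
```

```text
rim 278 [0.41842004 0.25130797 0.13202652] [0.4861447  0.31886381 0.14328932]
rim plane [ 0.0009779  -0.00228693  0.13982892]
inside 156 brown 36 [0.44845601 0.2863938  0.11494712]
[[107  53  24]
 [107  52  24]
 [106  52  23]]
t 29.7 pos [0.4434 0.0937 0.2848] tooly yaw 177.4 shift mm [-6.5 -6.3  4.8] turn None F [-0.2 -0.3 -1.3] gap 1.001 q6 -0.69
```

```bash
python3 -c "
from bench import order
print(order.job_done())"
```

```text
the job is handed in; nothing more can be done
None
```

The job is handed in at about 30 s on the robot's clock: by my last camera check, the grey bowl stands upright on the empty part of the top tray with one coin in it, the plunger is back out, and the scoop and other things were left alone; the judging gave no result to report.

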